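# Release the bamboo clamp with its two-button latch

## Task

Free the glued bamboo blank in the blue bench clamp: with one fingertip on each of the two red buttons, press both down together and keep both held, without letting up, while the steel jaw creeps open, until it has run all the way back to its black end stop. Then let both buttons come up and move clear. Grasp nothing, leave the bamboo lying in the clamp and do not disturb the glue jar, the wood block or the burning pen.

Things in the scene. Friction and masses are not known exactly. Their poses are not given: they have to be found in the camera images.
- clamp: blue bench clamp, fixed to the table, 220 mm along its x, 160 mm along its y. Origin: centre of its underside, on the table; x runs from the button end to the jaw end, z up. Its button console covers x -110 to -40 mm and its top is 51 mm high. Behind it stand a wooden fence (x -30 to -15 mm, 60 mm high), the bamboo, the steel jaw (20 mm thick, 115 mm wide, 71 mm high at most) and a black end stop (54 mm high, front face at x 71.5 mm)
- cap_l (a point): red round button cap, 26 mm across, on the clamp's +y side (clamp x -75 mm, y +32 mm). The point is the centre of its flat top, 66 mm above the table when up; it stands 15 mm proud of the console. The two caps are 64 mm apart, centre to centre, with 38 mm free between them
- cap_r (a point): the other red button cap, the same, on the clamp's -y side (clamp x -75 mm, y -32 mm). The point is the centre of its flat top
- btn_l (a joint): how far cap_l is pressed, in m: 0 up, 0.008 fully down. Spring return: starts to yield at 0.9 N, 3 N fully down (each button). It unlatches the jaw from 0.004 on; press it to 0.005 or deeper
- btn_r (a joint): the same for cap_r
- jaw (a joint): opening of the steel jaw with the yellow tab on top, in m: 0 to 0.001 shut against the bamboo, 0.040 fully open against the end stop; it slides along the clamp's +x. A damped spring opens it at about 9 mm/s (some 5 s in all), only while both buttons are down; if either comes up it locks at the next of its teeth, 8 mm apart. Once open it stays open by itself. It cannot be pushed open by hand
- bamboo: loose laminated bamboo blank, 25 x 300 x 20 mm, lying along the clamp's y on the bed (30 mm high) between fence and jaw. Origin: centre of its underside
- glue: loose bystander: glue jar with orange cap, 52 mm across, 80 mm high, to one side of the clamp's buttons. Origin: centre of its underside
- block: loose bystander: stepped wood block, 60 x 50 x 45 mm, to the other side of the buttons. Origin: centre of its underside
- pen: loose bystander: burning pen with red and black handle and brass tip, 150 mm long, 18 mm thick, lying along its x beside the clamp's jaw end. Origin: on its underside, 62 mm from the butt of the red handle, the tip pointing along +x

How it is judged:
By the outcome, as a careful person would: the job done as asked, in the order asked, and still so for the second after the job is handed in, with the robot touching nothing.
It also fails if it takes over 42 s, if anything falls off the work surface, if the arm or the gripper's body presses on something with over 40 N, if the wrist force passes 120 N, or if a joint passes its speed limit or range.

## Robot

A 6-joint arm with a two-finger parallel gripper is mounted at the origin on the work surface. World frame = base frame: x ahead of the robot, y to its left, z up, the work surface at z = 0. Lengths are in mm, angles in rad, forces in N, time in s.
With the tool pointing down it reaches from about 350 to 850 mm from the base axis. Payload 8.1 kg.
Tool frame: the origin (TCP) lies midway between the tips of the shut fingers; the grasp point (between the pads) lies 19 mm behind it; x points along the fingers, y is the direction in which the jaws open and shut, and the axes are right-handed (so a half turn about x gives the same grasp; the last joint's range is limited). The gripper opens to 85 mm and grips with 20 to 120 N. Pads are 22 mm wide; open, the fingers measure 114 mm over their backs; the gripper's body (76 mm by 85 mm) begins 54 mm behind the grasp point. The pads swing forward as they close: fully open they stand 13 mm farther back than shut.
Start: joints at [1.213, 0.13, 1.488, -0, 1.523, -0.085], TCP at [161.635, 577.823, 231.292] pointing down, gripper open.
Joint ranges: [-2.96, 2.96], [-0.89, 2.26], [0.02, 2.5], [-1.34, 4.48], [0, 2.73], [-2.66, 2.66]. Speed limits (rad/s): [2.39, 2.39, 2.79, 3.14, 3.14, 3.14].

## Interface

Orientations are given as [roll, pitch, yaw] about the fixed x, y, z axes, in that order (R = Rz(yaw) Ry(pitch) Rx(roll)).
In Python, from rig import arm, camera, ticket gives the robot as it stands.
- The arm moves only by the shell command python3 -m inch 'ROWS' [FORCE]. ROWS is JSON, one flat list of numbers, 5 for each row, row after row: the shift along the tool's x, y, z each as a share of 10 cm, from -1 to 1, then the turn about the tool's x as a share of 360 degrees, from -1 to 1, then the gripper's target within -1 to 1 (shut at 1, half-way at 0, fully open at -1). In form: [x, y, z, twist, gripper, x, y, z, twist, gripper, ...]. A call has 1 to 10 rows; each row is the pose to reach, as a shift and turn from the pose measured when the call began, along the tool's axes at that moment, turning the shorter way round; what a row does not reach only later rows make up. A row lasts 1/8 s, in which the tool goes at most 62.5 mm and 10.7 degrees, less where a joint would pass 70% of its speed; a pose out of reach is approached as far as the arm can. A call with a number of a shift or a turn outside -1 to 1 is refused whole. A call with a gripper value outside its range is refused whole. The fingers move at their own pace and stop on an object; FORCE is the grip in N (left out, the last holds). Time passes only in rows, so rows that repeat a pose let the fingers close. It gives the time, the measured TCP pose, the force and the opening at its end, in the units of the state.
- arm.get_state(): the state, without advancing time (a new reading comes with each control period).
- camera(name): name is "side" or "top" or "wrist"; returns a dict with "frame" (420x560x3 uint8, red, green, blue), "fx", "fy", "cx", "cy" (pixels), "R" (3x3) and "t" (3): a world point X has camera coordinates R X + t. Camera axes: x right, y down, z forward; pixel columns grow to the right and rows downward; lengths in mm; the calibration is good to about 2 mm. A picture is of the moment at which its call begins. There is no depth.
- ticket.job_done(): hands the job in, once; it reports no verdict.
The state is a dict: "clock": time; "joint_positions": joint angles; "dq": joint speeds; "effort": joint torques, N m; "eef_pos": TCP position; "ee_rot": TCP orientation; "contact_force": force on the tool from outside, world axes, zero at the start; "ft_torque": the same for the moment, N m; "opening": finger opening in mm.
Only numpy, scipy, OpenCV 4.12 (cv2) and the standard library are available. Lean on these libraries where they do the work, as an engineer would, in place of code of your own. Each camera call takes 0.05 s, during which the arm holds its last target. There are 200 camera calls.

## Working session

There is one attempt and no reset: what is moved stays moved. The work goes in short steps, Python scripts to look and compute and a shell command to move; the robot and the scene stay as the last step left them, time stands still between calls to the robot, and variables do not carry over. Pictures are saved under pics/ and viewed, about 8 in all and at most 12, crops included, and the job is handed in when it is done.

```bash
mkdir -p pics
cat > h.py <<'E'
import numpy as np, cv2
from rig import arm, camera, ticket
def snap(n,f):
    c=camera(n); cv2.imwrite(f'pics/{f}.png',c['frame'][:,:,::-1]); np.savez(f'pics/{f}.npz',**{k:np.array(v) for k,v in c.items()}); return c
def ray(c,u,v,z):
    R=np.array(c['R']);t=np.array(c['t']); o=-R.T@t; d=R.T@np.array([(u-c['cx'])/c['fx'],(v-c['cy'])/c['fy'],1]); return o+d*(z-o[2])/d[2]
def proj(c,X):
    p=np.array(c['R'])@np.array(X)+np.array(c['t']); return c['fx']*p[0]/p[2]+c['cx'],c['fy']*p[1]/p[2]+c['cy']
def reds(c,z=66):
    h=cv2.cvtColor(np.array(c['frame']),cv2.COLOR_RGB2HSV); m=((h[...,0]<8)|(h[...,0]>172))&(h[...,1]>150)&(h[...,2]>80)
    n,l,s,ce=cv2.connectedComponentsWithStats(m.astype(np.uint8))
    for i in range(1,n):
        if s[i,4]>25: print('red',s[i],ce[i].round(1),ray(c,*ce[i],z).round(1))
E
python3 - <<'E'
from h import *
print(arm.get_state())
a=snap('top','top0'); reds(a); b=snap('side','side0'); reds(b)
import numpy as np
cv2.imwrite('pics/a.png',cv2.resize(np.vstack([a['frame'],b['frame']])[:,:,::-1],None,fx=.7,fy=.7))
E
```

```text
{'clock': 0.0, 'joint_positions': array([ 1.21257621e+00,  1.31139311e-01,  1.48927644e+00, -1.01548168e-05,
        1.52298243e+00, -8.54009736e-02]), 'dq': array([ 0.00077957,  0.00126539, -0.00197517,  0.00059173, -0.00126554,
        0.00060683]), 'effort': array([-3.84870200e-04, -5.69402182e+01, -5.00551379e+01, -1.94834229e-04,
        1.46721618e-02,  7.11385884e-07]), 'eef_pos': array([161.46103482, 577.30636724, 230.25903408]), 'ee_rot': array([-1.65057996,  1.56899078, -1.92339861]), 'contact_force': array([-0.28613178, -0.92793325, -0.42105837]), 'ft_torque': array([ 0.02579782,  0.02128464, -0.02295523]), 'opening': 84.99511746452737}
red [388 177  31  42 441] [403.2 197.8] [ 625.1 -191.2   66. ]
red [265 239  17  16 206] [273.  246.3] [542.4  34.7  66. ]
red [300 253  16  16 199] [307.3 260.6] [517.6 -23.9  66. ]
red [236 207  14  10  96] [242.5 211.2] [540.9  33.4  66. ]
red [230 230  14  11 119] [236.7 234.5] [516.1 -25.7  66. ]
red [309 312  55  22 584] [336.1 322.3] [ 606.7 -241.4   66. ]
```

View pics/a.png

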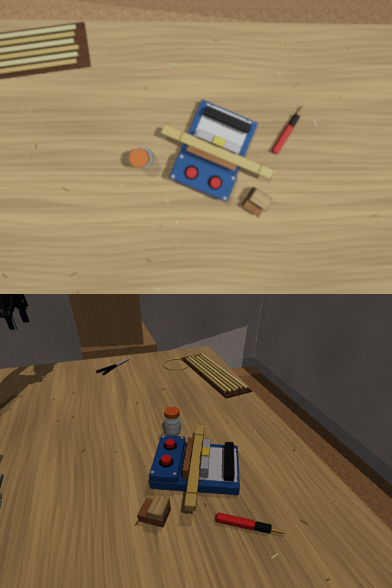

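The top view shows the clamp yawed about -23°, with caps at px (273,246) and (307,261). Both cameras agree on the cap positions to about 2 mm, and the spacing comes out at 63.8 mm, as it should. The jar is on the +y side, and the block and pen are on the -y side.

```bash
cat >> h.py <<'E'
from scipy.spatial.transform import Rotation as Ro
L=np.array([541.6,34.,66.]); Rr=np.array([516.8,-24.8,66.])
def plan(z=None,mid=None):
    s=arm.get_state(); R=Ro.from_euler('xyz',s['ee_rot']).as_matrix(); p=s['eef_pos']
    m=(L+Rr)/2 if mid is None else np.array(mid,float)
    if z is not None: m[2]=z
    y=(L-Rr)/np.linalg.norm(L-Rr)
    tw=[np.degrees(np.arctan2(R[:,2]@(k*y),R[:,1]@(k*y))) for k in(1,-1)]
    print('t',round(s['clock'],2),'p',p.round(1),'shift',(R.T@(m-p)).round(1),'twist',np.round(tw,2),'F',s['contact_force'].round(2),'op',round(s['opening'],1),'q',s['joint_positions'].round(3)); print('R',R.round(3).tolist())
E
python3 -c "
from h import *
plan(130)"
```

```text
t 0.1 p [161.5 577.3 230.3] shift [ 101.  -452.3  508.5] twist [   7.24 -172.76] F [-0.59  0.87  0.17] op 85.9 q [ 1.213  0.131  1.489  0.     1.523 -0.085]
R [[-0.001, 0.269, 0.963], [-0.002, 0.963, -0.269], [-1.0, -0.002, -0.0]]
```

```bash
python3 -m inch '[0,-0.9,1,0,-0.2, 0,-0.9,1,0,-0.2, 0,-0.9,1,0,-0.2]' && python3 -m inch '[0,-0.9,1,0,-0.2, 0,-0.9,1,0,-0.2, 0,-0.9,1,0,-0.2]' && python3 -m inch '[0,-0.9,1,0,-0.2, 0,-0.9,1,0,-0.2, 0,-0.9,1,0,-0.2]' && python3 -m inch '[0,-0.9,1,0,-0.2, 0,-0.9,1,0,-0.2, 0,-0.9,1,0,-0.2, 0,-0.9,1,0,-0.2]'; python3 -c "
from h import *
plan(130)"
```

```text
clock: 0.48
eef_pos: [234.9, 460.9, 229.8]
ee_rot: [-1.517, 1.567, -1.793]
contact_force: [-0.1, -0.1, 0.8]
opening: 51.5
clock: 0.85
eef_pos: [307.9, 345.0, 230.0]
ee_rot: [-1.418, 1.567, -1.697]
contact_force: [-0.7, 0.1, -0.6]
opening: 51.5
clock: 1.23
eef_pos: [380.6, 229.2, 230.4]
ee_rot: [-1.318, 1.567, -1.6]
contact_force: [0.1, 0.7, 0.5]
opening: 51.4
clock: 1.72
eef_pos: [451.5, 115.6, 230.5]
ee_rot: [-1.627, 1.568, -1.91]
contact_force: [-0.1, 0.3, 0.2]
opening: 51.1
t 1.73 p [451.5 115.6 230.5] shift [100.8 -84.5 105.6] twist [   6.63 -173.37] F [-0.13  0.35  0.24] op 51.1 q [ 0.143 -0.238  1.844 -0.003  1.536 -1.145]
R [[-0.001, 0.28, 0.96], [-0.003, 0.96, -0.28], [-1.0, -0.003, -0.0]]
```

```bash
python3 -m inch '[0.3,-0.84,1,0.0184,-0.22, 0.6,-0.84,1,0.0184,-0.22, 0.8,-0.84,1,0.0184,-0.22, 0.8,-0.84,1,0.0184,-0.22, 0.8,-0.84,1,0.0184,-0.22]'
python3 - <<'E'
from h import *
plan(80)
a=snap('wrist','w1'); reds(a); b=snap('side','s1'); reds(b)
c=np.hstack([a['frame'],b['frame']])[:,:,::-1]
cv2.imwrite('pics/b.png',cv2.resize(c,(800,300)))
E
```

```text
clock: 2.35
eef_pos: [524.0, 8.8, 151.8]
ee_rot: [-1.401, 1.568, -1.798]
contact_force: [-0.6, -0.3, 0.2]
opening: 52.2
t 2.35 p [524.    8.8 151.8] shift [71.9 -1.7  6.4] twist [ 1.2000e-01 -1.7988e+02] F [-0.56 -0.29  0.23] op 52.2 q [-0.079 -0.023  1.794 -0.002  1.371 -1.253]
R [[-0.001, 0.387, 0.922], [-0.002, 0.922, -0.387], [-1.0, -0.002, 0.0]]
red [ 216  205   39   39 1173] [235.1 224.6] [515.2 -23.1  66. ]
red [ 308  206   39   39 1191] [326.9 225. ] [539.6  34.4  66. ]
red [116 330  16  11  50] [125.9 332.7] [ 562.9 -137.4   66. ]
red [236 207  14  13 128] [242.7 212.7] [540.2  29.   66. ]
red [230 230  14  14 148] [236.9 235.8] [515.8 -29.1  66. ]
red [309 312  55  24 670] [336.  323.1] [ 606.2 -242.5   66. ]
```

View pics/b.png

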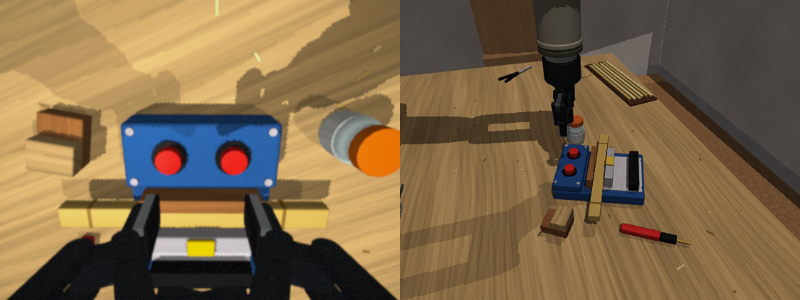

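The wrist view puts the caps at px (235,225) and (327,225), mid (527.4, 5.7), within 2 mm of the first fix. The tips straddle them symmetrically and the bystanders are clear. Next I'll descend to just above the caps.

```bash
python3 -m inch '[0.2,-0.015,0.055,0,-0.24, 0.45,-0.015,0.055,0,-0.24, 0.7,-0.015,0.055,0,-0.24, 0.76,-0.015,0.055,0,-0.24, 0.76,-0.015,0.055,0,-0.24, 0.76,-0.015,0.055,0,-0.24]'
python3 - <<'E'
from h import *
plan(66,[528.6,5,66])
a=snap('wrist','w2'); b=snap('side','s2'); reds(b)
t=snap('top','t2')
c=np.hstack([a['frame'][120:420,60:510],cv2.resize(b['frame'][150:270,180:320],(350,300),interpolation=2)])[:,:,::-1]
cv2.imwrite('pics/c.png',c)
E
```

```text
clock: 3.2
eef_pos: [530.3, 4.6, 78.0]
ee_rot: [-0.302, 1.566, -0.699]
contact_force: [-0.2, -0.3, 0.5]
opening: 52.7
t 3.2 p [530.3   4.6  78. ] shift [12.  -0.3 -1.7] twist [ 1.3000e-01 -1.7987e+02] F [-0.17 -0.29  0.52] op 52.7 q [-0.086  0.07   1.843 -0.003  1.225 -1.259]
R [[0.004, 0.387, 0.922], [-0.003, 0.922, -0.386], [-1.0, -0.001, 0.005]]
red [243 208   7  12  57] [245.6 213. ] [545.1  26.6  66. ]
red [230 231  14  13 137] [237.  236.4] [515.6 -30.5  66. ]
red [309 312  55  24 669] [336.1 323.1] [ 606.3 -242.6   66. ]
```

View pics/c.png

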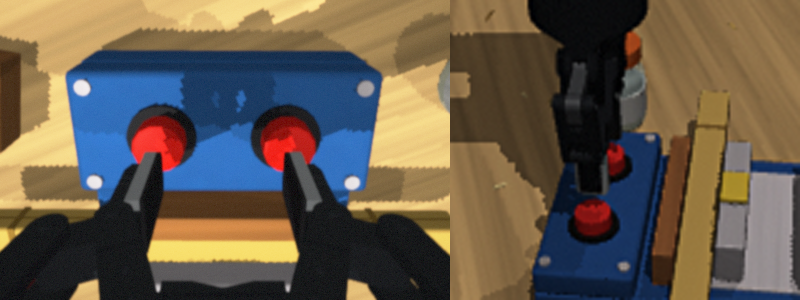

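The wrist crop shows both tips over the cap centres, at about (150,160) and (293,160), and still above them. I'll feel for contact.

```bash
python3 -m inch '[0.06,0,-0.017,0,-0.18, 0.12,0,-0.017,0,-0.18, 0.12,0,-0.017,0,-0.18]'; python3 -m inch '[0.02,0,0,0,-0.18,0.02,0,0,0,-0.18]';python3 -m inch '[0.02,0,0,0,-0.18,0.02,0,0,0,-0.18]';python3 -m inch '[0.02,0,0,0,-0.18,0.02,0,0,0,-0.18]'
```

```text
clock: 3.72
eef_pos: [527.8, 5.3, 64.8]
ee_rot: [-0.61, 1.567, -1.007]
contact_force: [-0.1, -0.3, -0.4]
opening: 50.3
clock: 3.98
eef_pos: [527.7, 5.3, 62.7]
ee_rot: [-0.682, 1.568, -1.079]
contact_force: [-0.4, 0.4, 0.7]
opening: 50.2
clock: 4.22
eef_pos: [527.9, 5.3, 60.7]
ee_rot: [-0.578, 1.567, -0.975]
contact_force: [0.5, 0.1, -0.2]
opening: 50.1
clock: 4.47
eef_pos: [527.9, 5.3, 58.8]
ee_rot: [-0.556, 1.567, -0.953]
contact_force: [-0.6, 0.9, 3.8]
opening: 50.5
```

```bash
python3 -m inch '[0.062,0,0,0,-0.18,0.062,0,0,0,-0.18,0.062,0,0,0,-0.18]'
python3 - <<'E'
from h import *
plan(52)
a=snap('wrist','w3'); b=snap('side','s3'); reds(b)
c=np.hstack([a['frame'][120:420,60:510],cv2.resize(b['frame'][150:270,180:320],(350,300),interpolation=2)])[:,:,::-1]
cv2.imwrite('pics/d.png',c)
E
```

```text
clock: 4.85
eef_pos: [528.7, 5.3, 54.8]
ee_rot: [-0.341, 1.566, -0.738]
contact_force: [-9.6, 0.7, 20.7]
opening: 50.7
t 4.85 p [528.7   5.3  54.8] shift [ 2.8 -0.4  0.7] twist [ 1.4000e-01 -1.7986e+02] F [-9.6   0.73 20.69] op 50.7 q [-0.085  0.097  1.861 -0.003  1.18  -1.258]
R [[0.003, 0.386, 0.922], [-0.003, 0.922, -0.386], [-1.0, -0.001, 0.004]]
red [230 235  15   9  69] [237.3 239.8] [514.1 -39.1  66. ]
red [309 312  55  24 671] [336.1 323.1] [ 606.2 -242.6   66. ]
```

View pics/d.png

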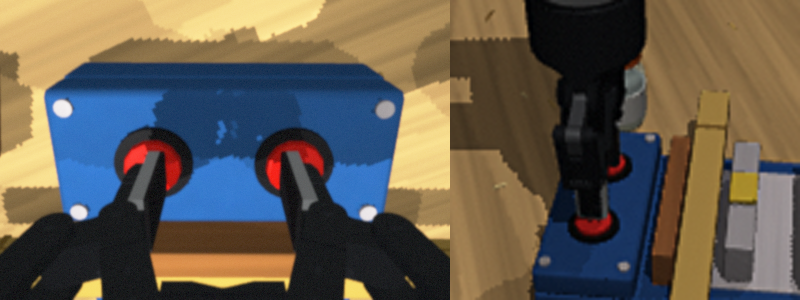

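Force is 20.7 N, so both caps are bottomed out, and the side crop shows the jaw has moved away from the bamboo. I'll hold with the same downward offset.

```bash
python3 -m inch '[0.02,0,0,0,-0.18,0.02,0,0,0,-0.18,0.02,0,0,0,-0.18,0.02,0,0,0,-0.18,0.02,0,0,0,-0.18,0.02,0,0,0,-0.18,0.02,0,0,0,-0.18,0.02,0,0,0,-0.18,0.02,0,0,0,-0.18,0.02,0,0,0,-0.18]'
```

```text
clock: 6.2
eef_pos: [528.7, 5.2, 54.7]
ee_rot: [-0.41, 1.566, -0.807]
contact_force: [-11.9, 0.9, 22.7]
opening: 50.4
```

```bash
python3 -m inch '[0.02,0,0,0,-0.18,0.02,0,0,0,-0.18,0.02,0,0,0,-0.18,0.02,0,0,0,-0.18,0.02,0,0,0,-0.18,0.02,0,0,0,-0.18,0.02,0,0,0,-0.18,0.02,0,0,0,-0.18,0.02,0,0,0,-0.18,0.02,0,0,0,-0.18]'
```

```text
clock: 7.45
eef_pos: [528.8, 5.2, 54.7]
ee_rot: [-0.472, 1.567, -0.869]
contact_force: [-12.9, 0.5, 22.8]
opening: 50.5
```

```bash
python3 -m inch '[0.02,0,0,0,-0.18,0.02,0,0,0,-0.18,0.02,0,0,0,-0.18,0.02,0,0,0,-0.18,0.02,0,0,0,-0.18,0.02,0,0,0,-0.18,0.02,0,0,0,-0.18,0.02,0,0,0,-0.18,0.02,0,0,0,-0.18,0.02,0,0,0,-0.18]'; python3 -c "
from h import *
b=snap('side','s4'); a=snap('top','t4')
c=np.hstack([cv2.resize(x,(400,300),interpolation=2) for x in (a['frame'][130:300,210:400],b['frame'][150:300,180:380])])
cv2.imwrite('pics/e.png',c[:,:,::-1])"
```

```text
clock: 8.7
eef_pos: [528.8, 5.3, 54.7]
ee_rot: [-0.536, 1.567, -0.932]
contact_force: [-12.8, 0.2, 22.1]
opening: 50.5
```

View pics/e.png

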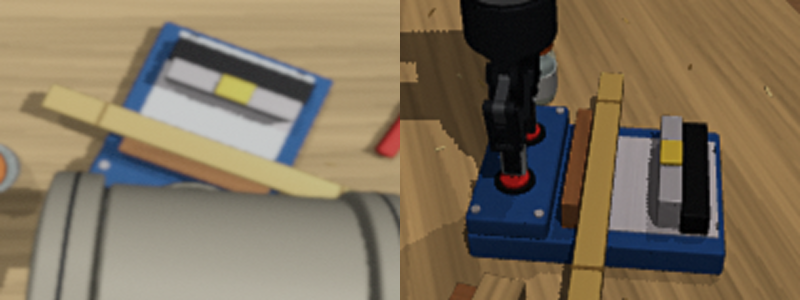

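The jaw, with its yellow tab at about (237,90) in the top crop, is almost at the black stop. I'll keep holding until the tab stops moving.

```bash
cat >> h.py <<'E'
def tab(c):
    h=cv2.cvtColor(np.array(c['frame']),cv2.COLOR_RGB2HSV)
    m=((h[...,0]>24)&(h[...,0]<34)&(h[...,1]>190)).astype(np.uint8)
    n,l,s,ce=cv2.connectedComponentsWithStats(m); i=1+np.argmax(s[1:,4]); return s[i,4],ce[i].round(2),ray(c,*ce[i],71).round(1)
E
H='python3 -c "from h import *
for f in \"side\",\"top\": print(tab(camera(f)))"'
eval "$H"
python3 -m inch '[0.02,0,0,0,-0.18,0.02,0,0,0,-0.18,0.02,0,0,0,-0.18,0.02,0,0,0,-0.18,0.02,0,0,0,-0.18,0.02,0,0,0,-0.18,0.02,0,0,0,-0.18,0.02,0,0,0,-0.18,0.02,0,0,0,-0.18,0.02,0,0,0,-0.18]'
eval "$H"
python3 -m inch '[0.02,0,0,0,-0.18,0.02,0,0,0,-0.18,0.02,0,0,0,-0.18,0.02,0,0,0,-0.18,0.02,0,0,0,-0.18,0.02,0,0,0,-0.18,0.02,0,0,0,-0.18,0.02,0,0,0,-0.18,0.02,0,0,0,-0.18,0.02,0,0,0,-0.18]'
eval "$H"
python3 -m inch '[0.02,0,0,0,-0.18,0.02,0,0,0,-0.18,0.02,0,0,0,-0.18,0.02,0,0,0,-0.18,0.02,0,0,0,-0.18,0.02,0,0,0,-0.18,0.02,0,0,0,-0.18,0.02,0,0,0,-0.18]'
eval "$H"
```

```text
clock: 10.1
eef_pos: [528.8, 5.3, 54.7]
ee_rot: [-0.638, 1.567, -1.034]
contact_force: [-12.5, 0.7, 23.6]
opening: 50.6
clock: 11.4
eef_pos: [528.8, 5.3, 54.7]
ee_rot: [-0.732, 1.567, -1.128]
contact_force: [-12.7, 1.4, 23.8]
opening: 50.7
(np.int32(1), array([161., 106.]), array([434.3, 539.8,  71. ]))
clock: 12.5
eef_pos: [528.8, 5.2, 54.7]
ee_rot: [-0.826, 1.567, -1.221]
contact_force: [-12.3, 0.1, 22.3]
opening: 50.4
(np.int32(1), array([161., 106.]), array([434.3, 539.8,  71. ]))Traceback (most recent call last):
  File "<string>", line 2, in <module>
    for f in "side","top": print(tab(camera(f)))
                                 ~~~^^^^^^^^^^^
  File "h.py", line 26, in tab
    n,l,s,ce=cv2.connectedComponentsWithStats(m); i=1+np.argmax(s[1:,4]); return s[i,4],ce[i].round(2),ray(c,*ce[i],71).round(1)
                                                      ~~~~~~~~~^^^^^^^^^
    return _wrapfunc(a, 'argmax', axis=axis, out=out, **kwds)
    return bound(*args, **kwds)
ValueError: attempt to get argmax of an empty sequence
Traceback (most recent call last):
  File "h.py", line 26,
[... 210 characters left out ...]
ValueError: attempt to get argmax of an empty sequence
Traceback (most recent call last):
  File "h.py", line 26, in tab
    n,l,s,ce=cv2.connectedComponentsWithStats(m); i=1+np.argmax(s[1:,4]); return s[i,4],ce[i].round(2),ray(c,*ce[i],71).round(1)
                                                      ~~~~~~~~~^^^^^^^^^
ValueError: attempt to get argmax of an empty sequence
Traceback (most recent call last):
  File "h.py", line 26, in tab
    n,l,s,ce=cv2.connectedComponentsWithStats(m); i=1+np.argmax(s[1:,4]); return s[i,4],ce[i].round(2),ray(c,*ce[i],71).round(1)
                                                      ~~~~~~~~~^^^^^^^^^
ValueError: attempt to get argmax of an empty sequence
```

My tab threshold was too strict, so it failed. I'll loosen it, restrict it to the clamp area and look again while still holding.

```bash
cat >> h.py <<'E'
def tab(c,roi):
    x0,x1,y0,y1=roi; h=cv2.cvtColor(np.array(c['frame'])[y0:y1,x0:x1],cv2.COLOR_RGB2HSV)
    m=((h[...,0]>22)&(h[...,0]<36)&(h[...,1]>165)).astype(np.uint8)
    n,l,s,ce=cv2.connectedComponentsWithStats(m)
    if n<2: return None
    i=1+np.argmax(s[1:,4]); p=ce[i]+[x0,y0]; return s[i,4],p.round(2),ray(c,*p,71).round(1)
def tabs(f):
    for k,roi in(('s',(250,340,180,280)),('t',(270,380,140,240))):
        print(f,k,tab(dict(np.load(f'pics/{k}{f}.npz')),roi))
E
python3 -c "
from h import *
b=snap('side','s5'); a=snap('top','t5')
for f in '2','4','5': tabs(f)
c=np.hstack([cv2.resize(x,(400,300),interpolation=2) for x in (a['frame'][130:220,270:390],b['frame'][190:280,260:380])])
cv2.imwrite('pics/f.png',c[:,:,::-1])"; ls pics
```

```text
2 s (np.int32(121), array([293.24, 224.55]), array([616.5, -35.8,  71. ]))
2 t None
4 s (np.int32(127), array([315.22, 225.91]), array([652.4, -50.8,  71. ]))
4 t None
5 s (np.int32(126), array([315.71, 225.96]), array([653.1, -51.2,  71. ]))
5 t None
a.png
b.png
c.png
d.png
e.png
f.png
s1.npz
s1.png
s2.npz
s2.png
s3.npz
s3.png
s4.npz
s4.png
s5.npz
s5.png
side0.npz
side0.png
t2.npz
t2.png
t4.npz
t4.png
t5.npz
t5.png
top0.npz
top0.png
w1.npz
w1.png
w2.npz
w2.png
w3.npz
w3.png
```

View pics/f.png

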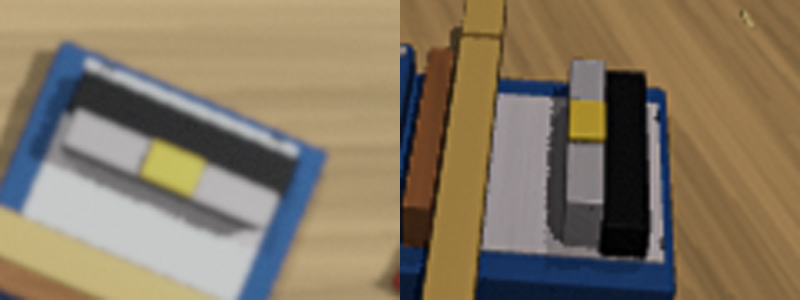

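The tab has moved 39.7 mm and the jaw is flush with the black stop, so it is fully open. I'll release straight up and move clear.

```bash
python3 -m inch '[-0.1,0,0,0,-0.18,-0.3,0,0,0,-0.18,-0.6,0,0,0,-0.18,-1,0,0,0,-0.18,-1,0,0,0,-0.18,-1,0,0,0,-0.18]'; python3 -m inch '[-0.4,0,-0.5,0,-0.18,-0.6,0,-1,0,-0.18,-0.6,0,-1,0,-0.18,-0.6,0,-1,0,-0.18,-0.6,0,-1,0,-0.18,-0.6,0,-1,0,-0.18]'; python3 -c "
from h import *
plan(200)
b=snap('side','s6'); a=snap('top','t6'); reds(b); reds(a); tabs('6')
c=np.hstack([cv2.resize(x,(400,300),interpolation=2) for x in (a['frame'][120:330,150:430],b['frame'][150:360,180:460])])
cv2.imwrite('pics/g.png',c[:,:,::-1])"
```

```text
clock: 13.45
eef_pos: [528.4, 5.6, 154.1]
ee_rot: [-0.955, 1.567, -1.351]
contact_force: [0.6, 0.0, 0.0]
opening: 50.5
clock: 14.2
eef_pos: [436.0, 44.0, 212.8]
ee_rot: [-1.548, 1.567, -1.944]
contact_force: [0.8, 0.2, 0.6]
opening: 50.5
t 14.2 p [436.   44.  212.8] shift [ 12.8  -0.4 101.2] twist [ 1.6000e-01 -1.7984e+02] F [0.83 0.25 0.62] op 50.5 q [-0.013 -0.312  1.938 -0.004  1.517 -1.188]
R [[-0.001, 0.386, 0.923], [-0.004, 0.923, -0.386], [-1.0, -0.004, 0.0]]
red [236 207  14  13 122] [242.7 212.5] [540.3  29.7  66. ]
red [230 230  14  14 139] [236.9 235.5] [515.9 -28.3  66. ]
red [309 312  55  24 634] [335.9 322.7] [ 606.2 -242.    66. ]
red [389 177  30  42 435] [403.2 197.8] [ 625.2 -191.2   66. ]
red [265 239  17  16 205] [273.  246.3] [542.5  34.7  66. ]
red [300 253  16  16 202] [307.3 260.6] [517.6 -23.9  66. ]
6 s (np.int32(122), array([315.8, 225.9]), array([653.3, -51.1,  71. ]))
6 t None
```

View pics/g.png

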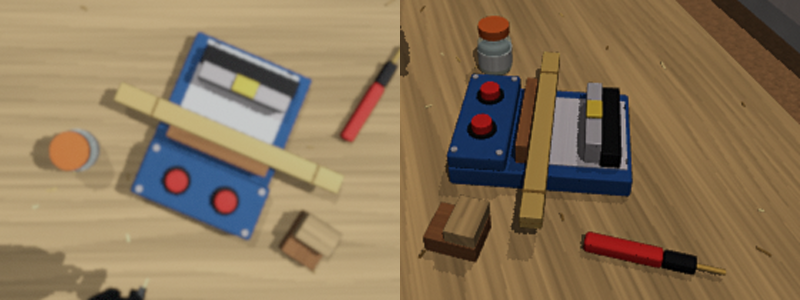

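Both caps are back up, at the same pixels as at the start. The jaw is against its stop, the pen's red handle is at its starting pixels, and the bamboo, jar and block look where they were. The arm is clear.

```bash
python3 -c "
from rig import ticket
print(ticket.job_done())"
```

```text
the job is handed in; nothing more can be done
None
```

The clamp is open. I pressed both red buttons down together, one fingertip on each, and held them for about 8 s at 20–24 N of upward reaction. I let them up only after the jaw had reached its end stop, then lifted straight up and backed away. The job was handed in with the clock at about 14 s of the 42 s allowed.

**Last checks**
- **Jaw:** the side camera put its travel at 39.7 mm. It sat flush against the black stop and stayed there after release.
- **Buttons:** both caps are back up, at the same pixels in the top view as at the start.
- **Bystanders:** the pen's red handle is at its starting pixels. The bamboo, jar and block look unmoved, judged by eye only.
- **Arm:** it is clear of everything, with wrist force under about 1 N, which is the noise level.

**What failed or disagreed**
- **Tab detection:** my first colour threshold for the yellow tab found nothing usable. The looser one never worked on the top view, so the travel figure comes from the side camera alone.
- **Sideways force:** while the caps were bottomed out there was also about 12 N of sideways force on the tool, well inside the limits.
- **Button depth:** I couldn't read it directly. I took the buttons as fully down from the jump in force and from the jaw opening.

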